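# Hang the U-bend on the exposure rack and hold the rack up level

### The arm

A 6-joint arm with a two-finger parallel gripper is mounted at the origin on a cart in front of the work surface, level with it; the furniture and walls round the work are solid. World frame = base frame: x ahead of the robot, y to its left, z up, the work surface at z = 0. Lengths are in m, angles in rad, forces in N, time in s.
With the tool pointing down it reaches from about 0.3 to 0.825 m from the base axis. Payload 5.4 kg.
Tool frame: the origin (TCP) lies at the very end of the fingers, on their centre line; the grasp point (between the pads) lies 19 mm behind it; z points along the fingers, x is the direction in which the jaws open and shut, and the axes are right-handed (so a half turn about z gives the same grasp; the last joint's range is limited). The gripper opens to 92 mm and grips with 3 to 60 N. Pads are 20 mm wide; open, the fingers measure 128 mm over their backs; the gripper's body (75 mm by 189 mm) begins 69 mm behind the grasp point.
Start: joints at [-1.503, 0.158, 1.597, -0, 1.386, -0.21], TCP at [0.158, -0.553, 0.215] pointing down, gripper open.
Joint ranges: [-2.91, 2.91], [-0.94, 2.29], [0.18, 2.7], [-1.29, 4.43], [0.17, 2.64], [-3, 3]. Speed limits (rad/s): [2.57, 2.57, 3.14, 3.14, 3.14, 3.14].

### API

Orientations are given as a rotation vector (axis times angle).
In Python, from workcell import bot gives the robot as it stands. Calls block until the motion is done:
- bot.goto(position, orientation): joint-space move of the TCP to a pose.
- bot.line_to(position, rot=None, max_speed=0.15): straight line of the TCP; rot=None keeps the orientation; max_speed is the mean speed in m/s.
- bot.set_joints(angles): joint-space move.
- bot.set_gripper(opening, newtons=None): opening from 0.0 (shut) to 1.0 (fully open); newtons is the grip in N (None keeps the last); returns when the fingers have stopped.
- bot.hold(seconds).
- bot.inverse_kinematics(position, orientation): joint angles nearest the present ones, or None.
- bot.read_camera(name): name is "side" or "top"; returns a dict with "pixels" (480x640x3 uint8, blue, green, red), "fx", "fy", "cx", "cy" (pixels), "k1" (the pictures are not rectified: a ray, as slopes to the right and down, at radius r is drawn at 1 + k1 r^2 times it, then the intrinsics apply), "R" (3x3) and "t" (3): a world point X has camera coordinates R X + t. Camera axes: x right, y down, z forward; pixel columns grow to the right and rows downward; lengths in m; the calibration is good to about 2 mm. A picture is of the moment at which its call begins. There is no depth.
A pose or a line that the arm cannot do raises bot.MotionError and nothing moves.
- bot.job_done(): hands the job in, once; it reports no verdict.
Readings, each from a call of its own:
- bot.current_clock(): time.
- bot.current_joints(): joint angles.
- bot.current_joint_vel(): joint speeds.
- bot.current_effort(): joint torques, N m.
- bot.current_ee_pos(): TCP position.
- bot.current_tool_rot(): TCP orientation.
- bot.current_contact_force(): force on the tool from outside, world axes, zero at the start.
- bot.current_ft_torque(): the same for the moment, N m.
- bot.current_opening(): opening from 0.0 (shut) to 1.0 (fully open).
Only numpy, scipy, OpenCV 4.12 (cv2) and the standard library are available. Lean on these libraries where they do the work, as an engineer would, in place of code of your own. Each camera call takes 0.05 s, during which the arm holds its last target.

### The job

Hang the taller of the two U-bent steel specimens astride the bar of the standing exposure rack, on either side of the rack's grip block, and let go of it. Then take the rack by its grip block, lift it with the specimen hanging on it until its foot is about 10 cm above the worktop, and finish while still holding it there, level and steady; leave everything else where it is and do not tip the rack over.

Things in the scene. Friction and masses are not known exactly. Their poses are not given: they have to be found in the camera images.
- tall_ubend_mid (a point): centre, half-way up (37.5 mm over its leg ends), of the taller steel U-bend, the one to hang: 75 mm tall, 30 mm deep, bent from 3 mm bare steel strip: 36 mm wide outside the legs (its x axis), 30 mm inside, strip width along its y axis. It stands on its two leg ends like an arch; round bend uppermost (bend radius 18 mm outside), open below. Rigid. About 0.12 kg.
- tall_ubend_crown (a point): the tall U-bend's point under the top of the bend, on the inside (72 mm over its leg ends, 3 mm under its top); same axes.
- short_ubend_mid (a point): centre, half-way up (24 mm), of the shorter steel U-bend, not to be touched: 48 mm tall, 30 mm deep, bent from 3 mm bare steel strip: 36 mm wide outside the legs (its x axis), 30 mm inside, strip width along its y axis. It stands on its two leg ends like an arch; round bend uppermost (bend radius 18 mm outside), open below. Rigid.
- short_ubend: the shorter U-bend; origin between its leg ends.
- tall_ubend: the taller U-bend; origin midway between its leg ends, z axis from there up to the bend.
- rack: loose grey plastic exposure rack, about 0.42 kg, standing on the worktop; origin at the centre of its underside, z up. Slatted foot 80 mm (x) by 190 mm (y), 10 mm high; a post at each end (18 x 12 mm, centred at y = +-89 mm, tops at z = 135 mm) and between them a level bar along y, 14 mm wide (x) and 10 mm high, top at z = 125 mm; black grip block in the middle of the bar. Free bar on either side of the block from |y| = 17 to 83 mm.
- rack_grip (a point): centre of the rack's black grip block, 24 mm (rack x) by 34 mm (rack y) by 38 mm high, from z = 103 to 141 mm over the rack's underside; this point lies at z = 122 mm. Axes as the rack.
- bay_a (a point): middle of the free bar on the rack's +y side, on the bar's top (z = 125 mm), 55 mm from the block's centre.
- bay_b (a point): the same on the rack's -y side.
- mount: round black mounted specimen, 40 mm across and 21 mm high, a bystander; origin at its underside.
- pen: black-capped marker pen lying on the worktop, 135 mm long, a bystander.
Not all that is in view belongs to the job. What is shaped like the tall_ubend but purple is not meant.

How it is judged:
By the outcome, as a careful person would: the job done as asked, in the order asked, and still so for the second after the job is handed in, while the arm keeps its last pose, push and grip.
It also fails if it takes over 43 s, if anything falls off the work surface, if the arm or the gripper's body presses on something with over 40 N, if the wrist force passes 120 N, or if a joint passes its speed limit or range.

## Working session

There is one attempt and no reset: what is moved stays moved. The work goes in short steps, each a Python script; the robot and the scene stay as the last script left them, time stands still between calls to the robot, and variables do not carry over. Pictures are saved under pics/ and viewed, and the job is handed in when it is done.

```bash
mkdir -p pics; ls
python3 - <<'E'
from workcell import bot
import cv2
for n in ("side","top"):
    c=bot.read_camera(n); cv2.imwrite(f"pics/{n}0.png",c["pixels"])
    print(n,{k:c[k] for k in c if k!="pixels"})
print(bot.current_clock(),bot.current_tool_rot(),bot.current_opening())
E
```

```text
pics
side {'fx': 521.9858983097213, 'fy': 521.9858983097213, 'cx': 324.81120986380284, 'cy': 240.26998540410221, 'k1': -0.12754527625146617, 'R': array([[ 0.9996549 ,  0.02421121, -0.01019313],
       [ 0.0023753 , -0.46974064, -0.88280128],
       [-0.02616182,  0.88247241, -0.46963604]]), 't': array([-0.56114762,  0.12919128,  1.06902847])}
top {'fx': 546.5772854414466, 'fy': 546.5772854414466, 'cx': 322.2600625972691, 'cy': 237.73290046173116, 'k1': -0.04587270145716706, 'R': array([[ 0.02555958, -0.99957045,  0.01433955],
       [-0.98917295, -0.02736209, -0.14418111],
       [ 0.14451154, -0.01049908, -0.98944741]]), 't': array([0.08538882, 0.58144595, 1.11619273])}
0.1 [-2.50662726e+00  1.89169979e+00  1.71551741e-03] 0.9977948416457029
```

View pics/side0.png

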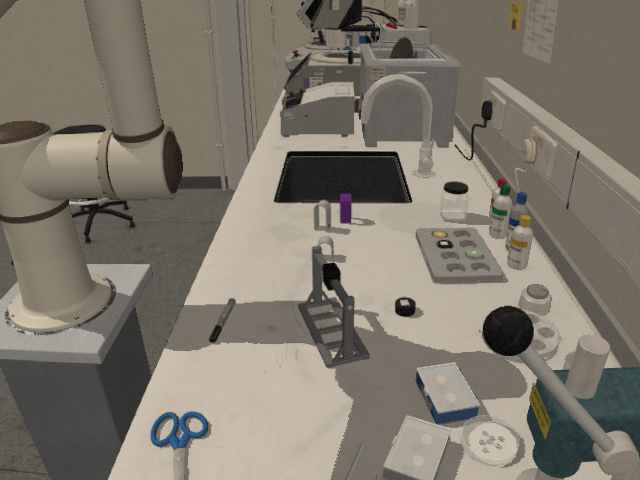

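View pics/top0.png

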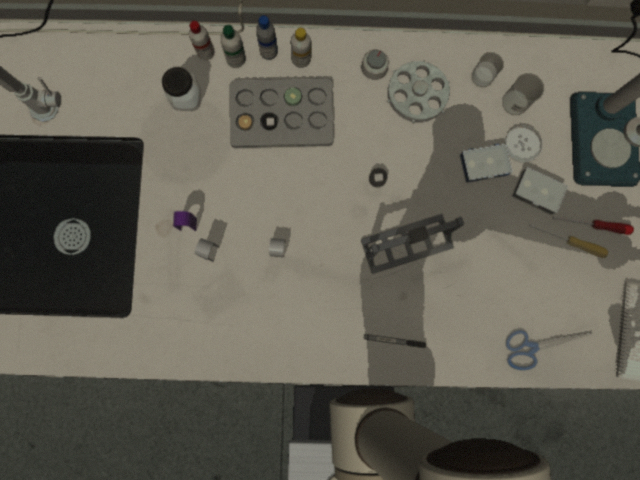

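The side view shows the grey tall arch at about (322,215), the purple one at (346,208), the short one at (326,245), and the rack around (333,310). The top view shows U-bends at (206,248) and (278,245) and the rack around (410,243). I'll zoom in on these.

Run:
```python
import cv2
s=cv2.imread("pics/side0.png");t=cv2.imread("pics/top0.png")
cv2.imwrite("pics/s1.png",cv2.resize(s[185:265,295:365],None,fx=7,fy=7,interpolation=cv2.INTER_CUBIC))
cv2.imwrite("pics/s2.png",cv2.resize(s[235:375,285:385],None,fx=4,fy=4,interpolation=cv2.INTER_CUBIC))
cv2.imwrite("pics/t1.png",cv2.resize(t[185:275,165:300],None,fx=5.5,fy=5.5,interpolation=cv2.INTER_CUBIC))
cv2.imwrite("pics/t2.png",cv2.resize(cv2.convertScaleAbs(t[200:285,350:480],alpha=1.8),None,fx=6,fy=6,interpolation=cv2.INTER_CUBIC))
```

```text
(no output)
```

View pics/s1.png

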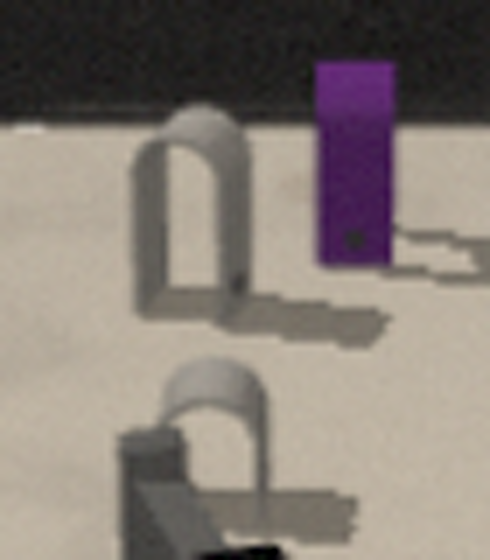

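View pics/s2.png

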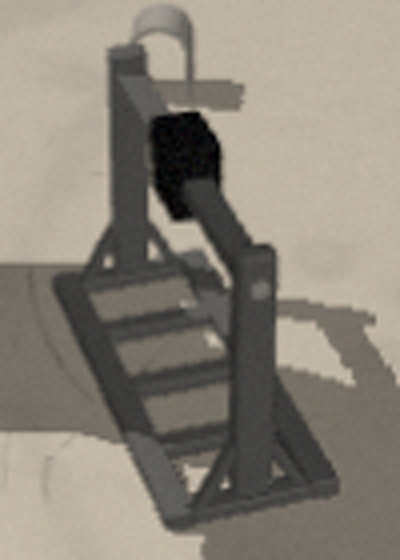

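View pics/t1.png

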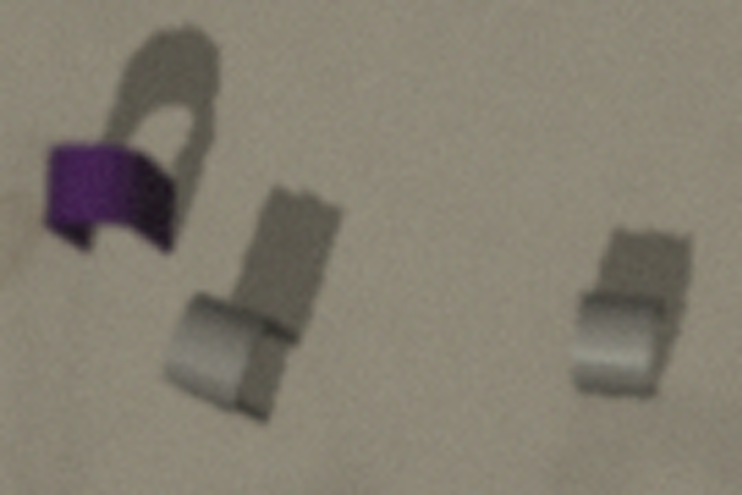

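View pics/t2.png

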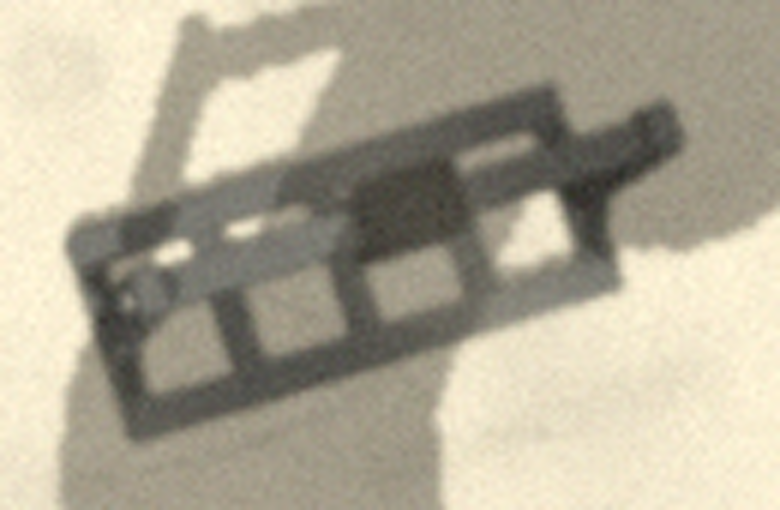

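```bash
cat > h.py <<'E'
import numpy as np,cv2,pickle
from workcell import bot
def cam(n):return bot.read_camera(n)
def ray(c,p):
    K=np.array([[c["fx"],0,c["cx"]],[0,c["fy"],c["cy"]],[0,0,1]])
    u=cv2.undistortPoints(np.array([[p]],float),K,np.array([c["k1"],0,0,0.]))[0,0]
    R=np.array(c["R"]);return -R.T@np.array(c["t"]),R.T@np.array([u[0],u[1],1.])
def onz(c,p,z):
    o,d=ray(c,p);return o+d*(z-o[2])/d[2]
def tri(c1,p1,c2,p2):
    o1,d1=ray(c1,p1);o2,d2=ray(c2,p2)
    A=np.stack([d1,-d2],1);s=np.linalg.lstsq(A,o2-o1,rcond=None)[0]
    a=o1+s[0]*d1;b=o2+s[1]*d2;return (a+b)/2,np.linalg.norm(a-b)
def proj(c,X):
    R=np.array(c["R"]);K=np.array([[c["fx"],0,c["cx"]],[0,c["fy"],c["cy"]],[0,0,1]])
    return cv2.projectPoints(np.atleast_2d(X).astype(float),cv2.Rodrigues(R)[0],np.array(c["t"],float),K,np.array([c["k1"],0,0,0.]))[0][:,0]
E
python3 - <<'E'
from h import *
S=cam("side");T=cam("top");pickle.dump((S,T),open("c.pkl","wb"))
print(ray(S,(320,240))[0],ray(T,(320,240))[0])
s1=lambda x,y:(295+x/7-.43,185+y/7-.43)
t2=lambda x,y:(350+x/6-.4,200+y/6-.4)
t1=lambda x,y:(165+x/5.5-.4,185+y/5.5-.4)
print("U ground FL,FR,BR");P=[onz(S,s1(*p),0) for p in((138,318),(225,327),(250,293))]
for p in P:print(p.round(4))
print(np.linalg.norm(P[1]-P[0]),np.linalg.norm(P[2]-P[1]))
F=[onz(T,t2(*p),.01) for p in((68,222),(135,440),(622,290),(555,85))]
for p in F:print(p.round(4))
print([np.linalg.norm(F[i]-F[(i+1)%4]).round(4) for i in range(4)],np.mean(F,0))
for im,c,(x,y,w,h),f,n in((S,"",(305,195,36,42),16,"zs"),(T,"",(188,230,40,40),14,"zt"),(S,"",(312,255,45,60),10,"zbs"),(T,"",(360,205,110,80),7,"zbt")):
    cv2.imwrite(f"pics/{n}.png",cv2.resize(cv2.convertScaleAbs(im["pixels"][y:y+h,x:x+w],alpha=2.0 if n[1]=='b' else 1.2),None,fx=f,fy=f,interpolation=cv2.INTER_CUBIC))
E
```

```text
[ 0.58861483 -0.86911567  0.61038467] [0.41166537 0.11298072 1.1870231 ]
U ground FL,FR,BR
[0.526  0.3343 0.    ]
[0.5583 0.3271 0.    ]
[0.5671 0.3551 0.    ]
0.03310018608256764 0.029379037424007565
[0.5884 0.0163 0.01  ]
[ 0.5097 -0.0091  0.01  ]
[ 0.569  -0.1861  0.01  ]
[ 0.6442 -0.162   0.01  ]
[np.float64(0.0827), np.float64(0.1867), np.float64(0.079), np.float64(0.1868)] [ 0.57782743 -0.085241    0.01      ]
```

View pics/zs.png

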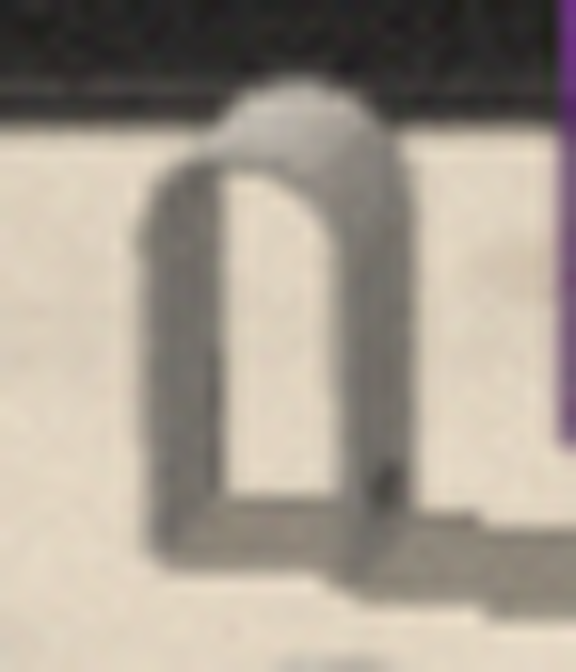

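View pics/zt.png

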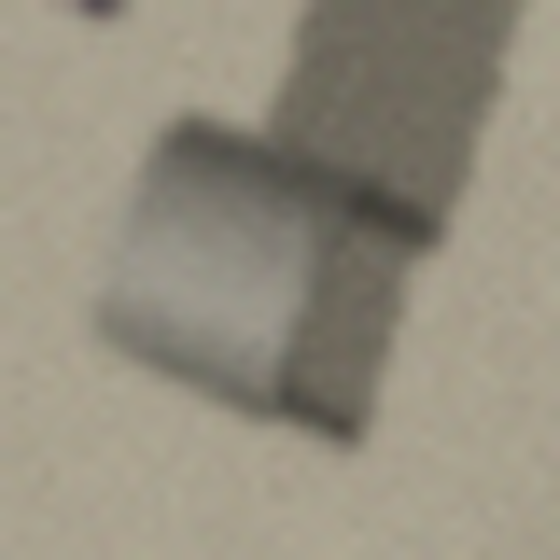

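View pics/zbs.png

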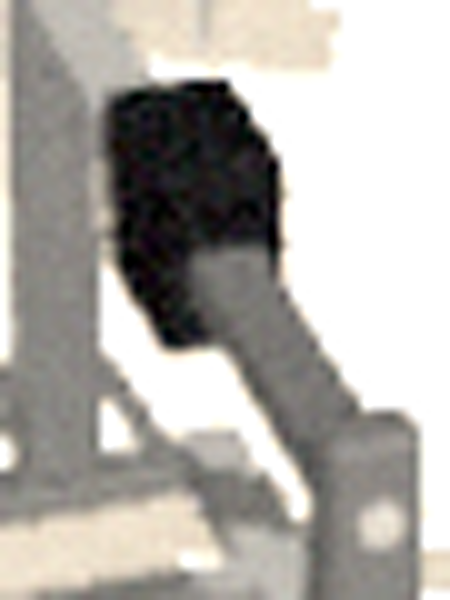

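View pics/zbt.png

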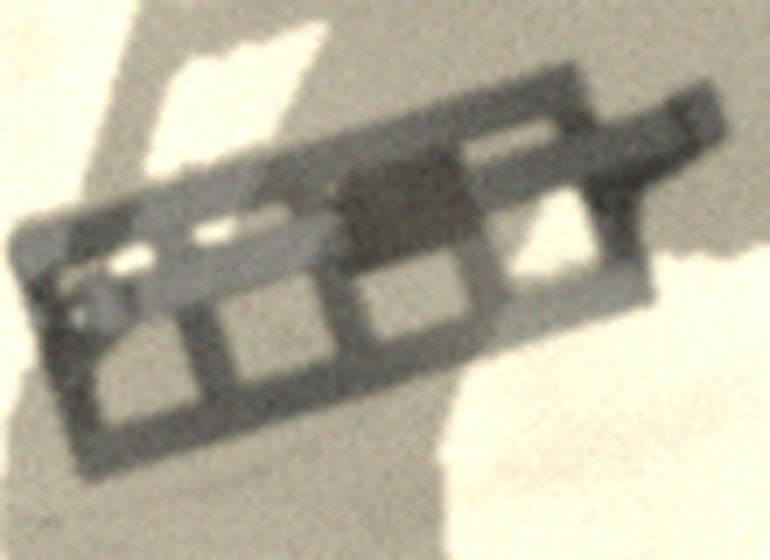

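Run:
```python
from h import *
S,T=pickle.load(open("c.pkl","rb"))
zs=lambda x,y:(305+(x+.5)/16-.5,195+(y+.5)/16-.5)
zt=lambda x,y:(188+(x+.5)/14-.5,230+(y+.5)/14-.5)
for a,b in(((365,580),(435,245)),((155,562),(350,440)),((305,75),(118,255))):
    print(tri(S,zs(*a),T,zt(*b)), onz(S,zs(*a),0)[:2],onz(T,zt(*b),0)[:2])
def st(im,x,y,w,h,f,lo,hi,n):
    a=im["pixels"][y:y+h,x:x+w].astype(float);a=np.clip((a-lo)/(hi-lo)*255,0,255).astype(np.uint8)
    cv2.imwrite(n,cv2.resize(a,None,fx=f,fy=f,interpolation=cv2.INTER_CUBIC))
st(S,318,258,36,36,16,0,40,"pics/b1.png")
st(T,400,220,38,30,16,10,100,"pics/b2.png")
```

```text
(array([0.55899396, 0.3263172 , 0.00165528]), np.float64(0.0019713101497608352)) [0.55988131 0.32993017] [0.55820973 0.3264975 ]
(array([ 0.52650048,  0.33817838, -0.00084631]), np.float64(0.0017165284490510482)) [0.52575096 0.33621356] [0.52727488 0.33813201]
(array([0.54823388, 0.35954534, 0.07528278]), np.float64(0.004147032288315886)) [0.54486116 0.53337881] [0.55526152 0.37597074]
```

View pics/b1.png

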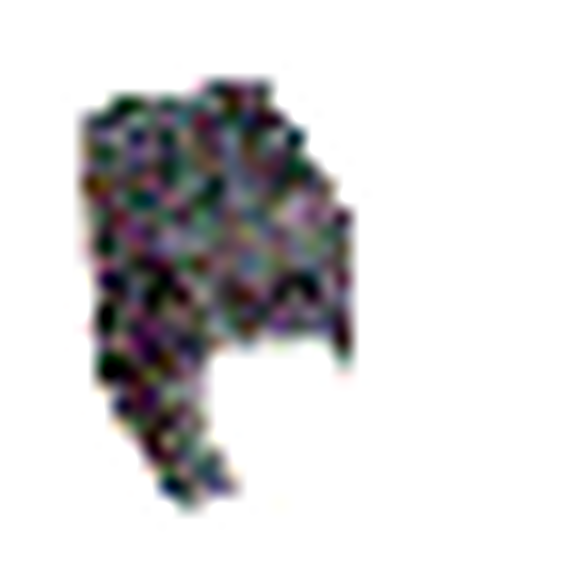

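View pics/b2.png

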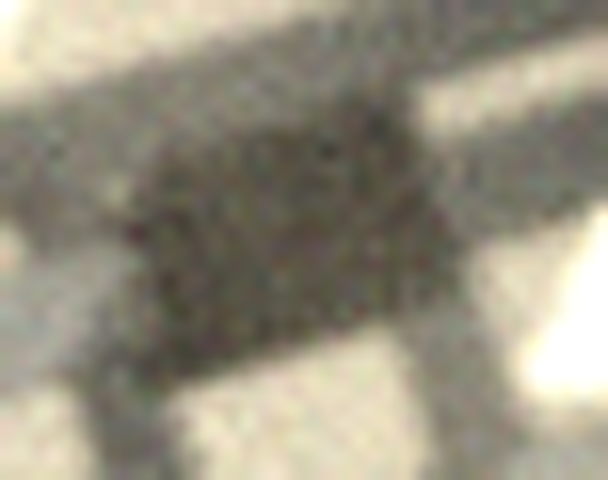

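Run:
```python
from h import *
S,T=pickle.load(open("c.pkl","rb"))
b1=lambda x,y:(318+(x+.5)/16-.5,258+(y+.5)/16-.5)
b2=lambda x,y:(400+(x+.5)/16-.5,220+(y+.5)/16-.5)
A=tri(S,b1(345,205),T,b2(405,95));B=tri(S,b1(268,82),T,b2(140,180))
print(A,B,np.linalg.norm(A[0]-B[0]))
zbs=lambda x,y:(312+(x+.5)/10-.5,255+(y+.5)/10-.5)
zbt=lambda x,y:(360+(x+.5)/7-.5,205+(y+.5)/7-.5)
# near post outer (-y) top corners: +x and -x
print(tri(S,zbs(415,425),T,zbt(710,80)),tri(S,zbs(330,450),T,zbt(728,128)))
s2=lambda x,y:(285+(x+.5)/4-.5,235+(y+.5)/4-.5)
# foot corners ground: near-left(-x,-y), near-right(+x,-y), far-left(-x,+y)
G=[onz(S,s2(*p),0) for p in((168,530),(340,490),)]; print(G)
# model check
yaw=np.arctan2(*(lambda d:(d[1],d[0]))(np.array([.6442-.569,-.162+.1861])));print(np.degrees(yaw))
F=[onz(T,zbt(*p),.01) for p in((10,222),(90,480),(655,300),(578,62))]
F=np.array(F);print(F.round(4),F.mean(0))
ly=F[0]+F[1]-F[2]-F[3];lx=F[0]+F[3]-F[1]-F[2]
print(np.degrees(np.arctan2(-ly[0],ly[1])),np.degrees(np.arctan2(lx[1],lx[0])))
np.set_printoptions(suppress=True,precision=1)
y=np.radians(18.5);R=np.array([[np.cos(y),-np.sin(y),0],[np.sin(y),np.cos(y),0],[0,0,1]])
c=np.array([F.mean(0)[0],F.mean(0)[1],0])
M=np.array([[.012,-.017,.141],[.012,.017,.141],[-.012,.017,.141],[-.012,-.017,.141],[-.012,.017,.103],[-.04,-.095,0],[.04,-.095,0],[-.04,.095,0],[.009,-.095,.135],[-.009,-.095,.135],[.009,.095,.135],[-.009,.095,.135],[-.04,.095,.01],[.04,.095,.01],[.04,-.095,.01],[-.04,-.095,.01]])
for cm,im,n,f,(x0,y0,w,h) in((S,S["pixels"],"vs",5,(285,235,100,140)),(T,T["pixels"],"vt",6,(350,200,130,85))):
    v=cv2.resize(cv2.convertScaleAbs(im[y0:y0+h,x0:x0+w],alpha=1.6),None,fx=f if f!=5 else 4,fy=f if f!=5 else 4);f=4 if f==5 else f
    for q in proj(cm,(R@M.T).T+c): cv2.circle(v,tuple(int(k) for k in ((q-[x0,y0]+.5)*f-.5)),2,(0,0,255),-1)
    cv2.imwrite(f"pics/{n}.png",v)
```

```text
(array([ 0.59191071, -0.09744363,  0.14136236]), np.float64(0.004241427754719805)) (array([ 0.58223357, -0.06560796,  0.13776225]), np.float64(0.0020160978445754926)) 0.03346815861945321
(array([ 0.61416744, -0.17027193,  0.13538821]), np.float64(0.0037078992577757736)) (array([ 0.60063904, -0.17558822,  0.13413157]), np.float64(0.0040986331904880905))
[array([ 0.56896507, -0.18606586,  0.        ]), array([ 0.6440724, -0.1593837,  0.       ])]
17.76954918117485
[[ 0.5891  0.0161  0.01  ]
 [ 0.5093 -0.0098  0.01  ]
 [ 0.5701 -0.1858  0.01  ]
 [ 0.645  -0.1621  0.01  ]] [ 0.57835922 -0.08541333  0.01      ]
18.224610062577007 17.808846717285306
```

View pics/vs.png

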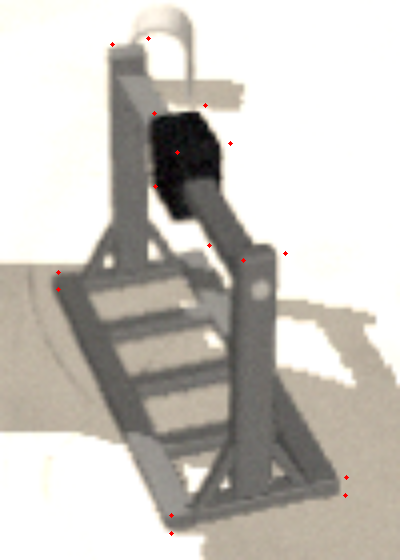

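View pics/vt.png

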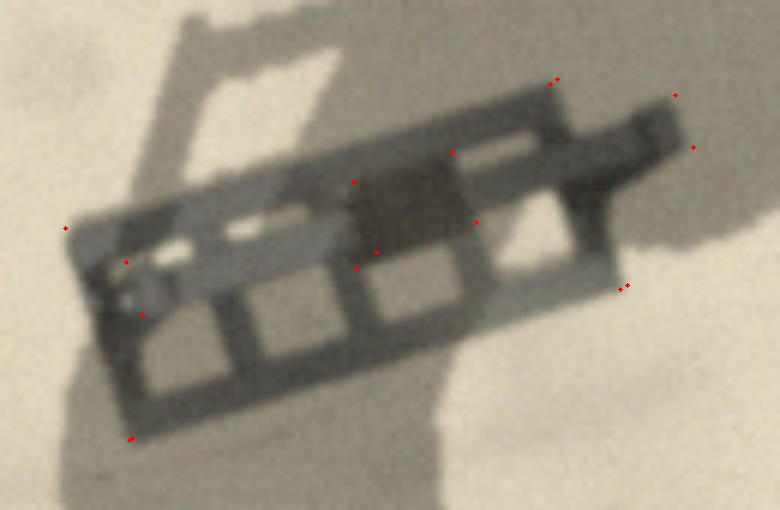

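```bash
cat >> h.py <<'E'
from scipy.spatial.transform import Rotation as Ro
def down(deg):
    p=np.radians(deg);c,s=np.cos(p),np.sin(p)
    return Ro.from_matrix(np.array([[c,s,0],[s,-c,0],[0,0,-1.]])).as_rotvec()
E
python3 - <<'E'
from h import *
for ph in(-20,160):
    for p in((.5465,.346,.026),(.5465,.346,.16)):print(ph,bot.inverse_kinematics(p,down(ph)))
for ph in(18,198):
    for p in((.59,-.128,.22),(.59,-.128,.078),(.5765,-.085,.103)):print(ph,bot.inverse_kinematics(p,down(ph)))
E
```

```text
-20 [ 3.77970732e-01  5.35888145e-01  1.51382477e+00 -4.44089210e-16
  1.09187974e+00  7.27036582e-01]
-20 [ 3.77970732e-01  3.82971028e-01  1.43583046e+00 -4.44089210e-16
  1.32279117e+00  7.27036582e-01]
160 [ 0.37797073  0.53588815  1.51382477  0.          1.09187974 -2.41455607]
160 [ 0.37797073  0.38297103  1.43583046  0.          1.32279117 -2.41455607]
18 [-4.13568034e-01  2.28349645e-01  1.50601012e+00 -4.44089210e-16
  1.40723289e+00 -7.27727299e-01]
18 [-4.13568034e-01  3.67773175e-01  1.62874478e+00 -4.44089210e-16
  1.14507470e+00 -7.27727299e-01]
18 [-3.53621677e-01  2.86643990e-01  1.67718163e+00 -4.44089210e-16
  1.17776704e+00 -6.67780943e-01]
198 [-4.13568034e-01  2.28349645e-01  1.50601012e+00 -4.44089210e-16
  1.40723289e+00  2.41386535e+00]
198 [-4.13568034e-01  3.67773175e-01  1.62874478e+00 -4.44089210e-16
  1.14507470e+00  2.41386535e+00]
198 [-3.53621677e-01  2.86643990e-01  1.67718163e+00 -4.44089210e-16
  1.17776704e+00  2.47381171e+00]
```

Run:
```python
from h import *
bot.goto((.5465,.346,.22),down(-20)); bot.set_gripper(.76)
print(bot.current_clock(),bot.current_ee_pos())
bot.line_to((.5465,.346,.09),max_speed=.15)
for n in("side","top"):
    c=cam(n);x,y,w,h=(275,150,120,100) if n=="side" else (150,190,110,100)
    cv2.imwrite(f"pics/{n}1.png",cv2.resize(c["pixels"][y:y+h,x:x+w],None,fx=5,fy=5,interpolation=cv2.INTER_CUBIC))
print(bot.current_clock(),bot.current_contact_force())
```

```text
4.125 [0.54650724 0.34598177 0.22001306]
5.2417 [0.38190159 0.40192101 0.29873428]
```

View pics/side1.png

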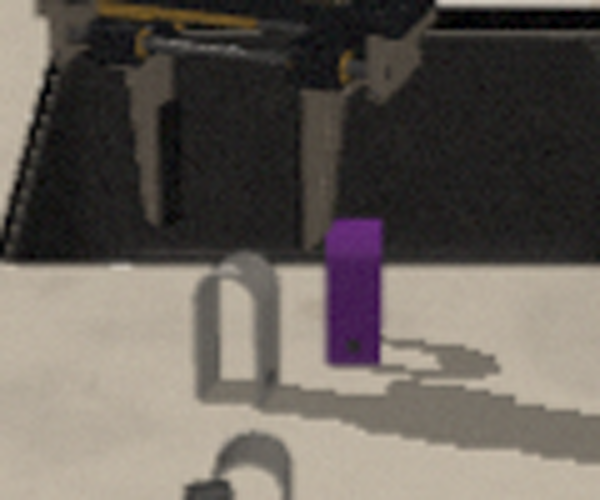

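View pics/top1.png

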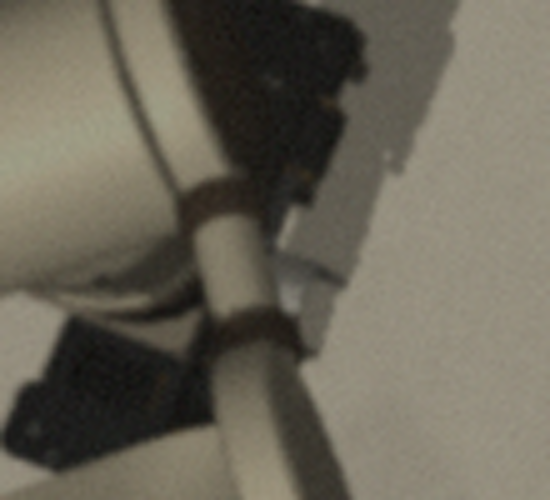

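The side view shows fingertips at crop (155,225) and (312,250), straddling the grey arch, whose bend tops out at (240,255). The purple arch at (353,290) is clear of them. I'll lower and grip.

Run:
```python
from h import *
S,T=pickle.load(open("c.pkl","rb"))
print(proj(S,[.5465,.346,.09]), "seen ~(321.6,197.4)")
bot.line_to((.5465,.346,.026),max_speed=.12)
print(bot.current_contact_force())
bot.set_gripper(0.0,30)
print(bot.current_opening()*92,bot.current_contact_force())
bot.line_to((.5465,.346,.046),max_speed=.1)
c=cam("side");cv2.imwrite("pics/side2.png",cv2.resize(c["pixels"][150:250,275:395],None,fx=5,fy=5,interpolation=cv2.INTER_CUBIC))
print(bot.current_clock(),bot.current_contact_force())
```

```text
[[321.89201612 196.14763329]] seen ~(321.6,197.4)
[ 0.29943792 -1.28193654  0.23040881]
35.858381336001784 [-0.82754854  0.1471845   1.15321467]
6.9333 [-0.02227493 -0.03096178 -2.06548888]
```

View pics/side2.png

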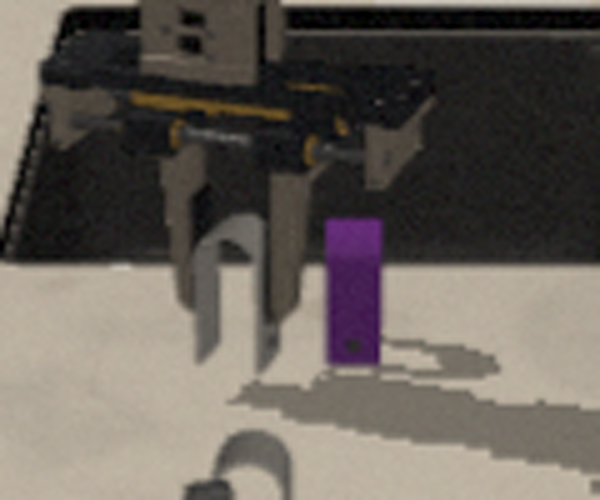

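The U-bend hangs upright between the fingers, with leg ends at about crop (205,360) and (262,370). I'll carry it over the -y bay.

Run:
```python
from h import *
bot.line_to((.5465,.346,.22),max_speed=.2)
bot.goto((.5904,-.128,.22),down(18))
bot.line_to((.5904,-.128,.175),max_speed=.12)
for n in("side","top"):
    c=cam(n);x,y,w,h=(285,190,110,110) if n=="side" else (350,160,130,110)
    cv2.imwrite(f"pics/{n}3.png",cv2.resize(cv2.convertScaleAbs(c["pixels"][y:y+h,x:x+w],alpha=1.5),None,fx=5,fy=5,interpolation=cv2.INTER_CUBIC))
    pickle.dump(c,open(f"c3{n}.pkl","wb"))
print(bot.current_clock(),bot.current_contact_force(),bot.current_ee_pos())
```

```text
10.3083 [ 1.28657675 -0.68226366 -1.39769043] [ 0.59119304 -0.12815089  0.17630584]
```

View pics/side3.png

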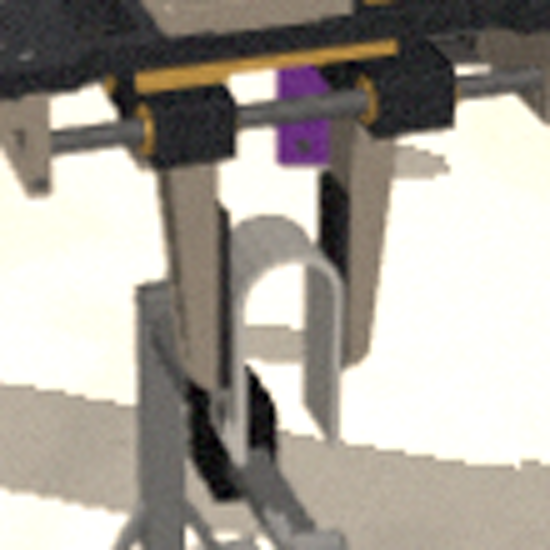

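View pics/top3.png

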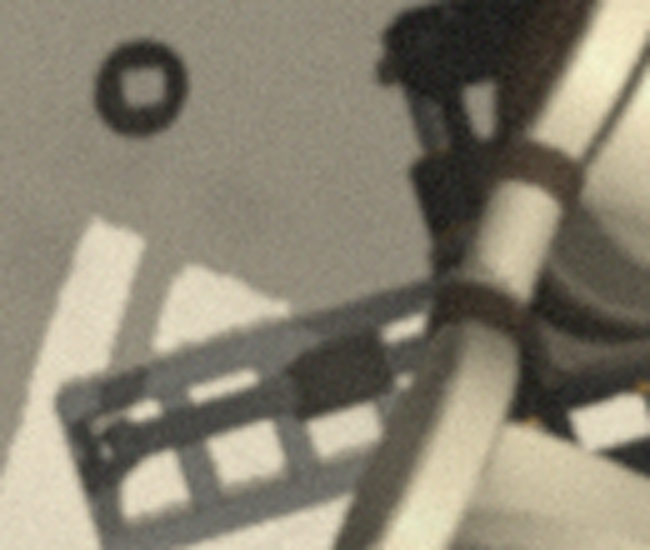

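Run:
```python
from h import *
c=pickle.load(open("c3side.pkl","rb"))
ex,ey=.5912,-.1282;yaw=np.radians(18);R=np.array([[np.cos(yaw),-np.sin(yaw),0],[np.sin(yaw),np.cos(yaw),0],[0,0,1]])
U=[R@[sx*.018,sy*.015,z]+[ex,ey,0] for sx in(-1,1) for sy in(-1,1) for z in (.150,)]
rc=np.array([.5765,-.085,0])
B=[R@[sx*.007,y,.125]+rc for sx in(-1,1) for y in(-.017,-.03,-.045,-.06,-.07,-.083)]+[R@[sx*.009,-.095,.135]+rc for sx in(-1,1)]
x,y,w,h=325,240,40,75;f=8
v=cv2.resize(cv2.convertScaleAbs(c["pixels"][y:y+h,x:x+w],alpha=1.5),None,fx=f,fy=f,interpolation=cv2.INTER_CUBIC)
v2=v.copy()
for P,col in((U,(0,0,255)),(B,(0,200,0))):
    for q in proj(c,np.array(P)): cv2.circle(v2,tuple(int(k) for k in ((q-[x,y]+.5)*f-.5)),3,col,-1)
cv2.imwrite("pics/v3.png",np.hstack([v,v2]))
```

```text
(no output)
```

View pics/v3.png

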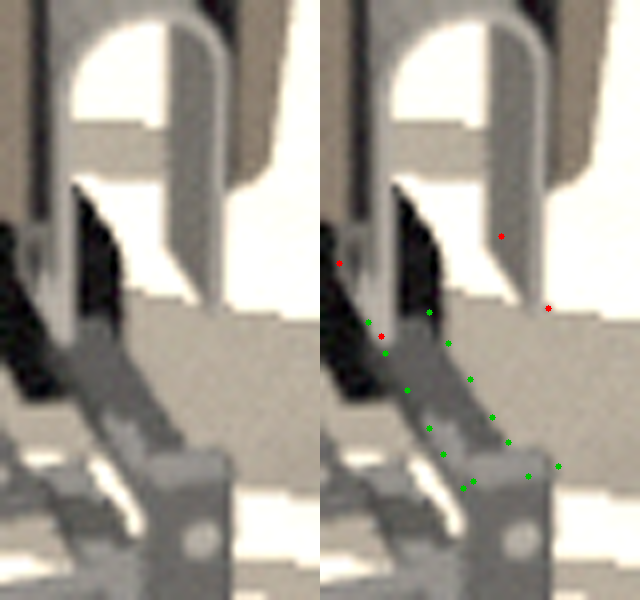

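In the side view the U-bend's leg ends sit at (62,340) and (215,308) in the left panel. The bar, running from (95,340) to (165,440), passes between them well inside the gap, within about 1–2 mm of my prediction. Now lowering.

Run:
```python
from h import *
f=lambda:print(np.round(bot.current_contact_force(),2),np.round(bot.current_ee_pos(),4),bot.current_clock())
bot.hold(.1);f()
bot.line_to((.5899,-.128,.13),max_speed=.1);f()
bot.line_to((.5899,-.128,.085),max_speed=.08);bot.hold(.15);f()
bot.line_to((.5899,-.128,.081),max_speed=.04);bot.hold(.15);f()
for n in("side","top"):
    c=cam(n);x,y,w,h=(285,190,110,110) if n=="side" else (350,160,130,110)
    cv2.imwrite(f"pics/{n}4.png",cv2.resize(cv2.convertScaleAbs(c["pixels"][y:y+h,x:x+w],alpha=1.5),None,fx=5,fy=5,interpolation=cv2.INTER_CUBIC))
```

```text
[-0.45 -0.31 -1.57] [ 0.5911 -0.1282  0.1762] 10.4083
[ 0.17  0.31 -1.16] [ 0.59   -0.1281  0.1301] 11.0083
[-0.17  1.   -1.87] [ 0.5903 -0.1282  0.0856] 11.8667
[ 0.87 -1.11 -1.15] [ 0.5902 -0.1281  0.0813] 12.2667
```

View pics/side4.png

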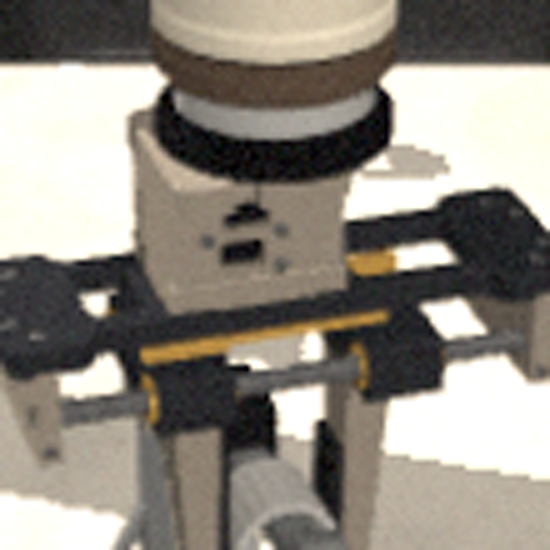

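The U-bend is down around the bar, with its bend at crop (275,500) and the bar passing under it. There is no contact force yet, so I'll creep down to touch, then release.

Run:
```python
from h import *
for z in(.080,.079,.078):
    bot.line_to((.5899,-.128,z),max_speed=.03);bot.hold(.1)
    F=np.mean([bot.current_contact_force() for _ in range(5)],0);print(z,F.round(2),np.round(bot.current_ee_pos(),4))
    if F[2]>1.5:break
bot.set_gripper(.62);bot.hold(.2)
print(bot.current_opening()*92,np.round(bot.current_contact_force(),2))
bot.line_to((.5899,-.128,.22),max_speed=.15)
for n in("side","top"):
    c=cam(n);x,y,w,h=(285,235,110,140) if n=="side" else (350,190,130,110)
    cv2.imwrite(f"pics/{n}5.png",cv2.resize(cv2.convertScaleAbs(c["pixels"][y:y+h,x:x+w],alpha=1.5),None,fx=4,fy=4,interpolation=cv2.INTER_CUBIC))
    pickle.dump(c,open(f"c5{n}.pkl","wb"))
print(bot.current_clock())
```

```text
0.08 [-1.27  0.78  5.32] [ 0.5905 -0.1282  0.0809]
56.84991892662482 [-0.32 -1.23 -0.31]
14.5917
```

View pics/side5.png

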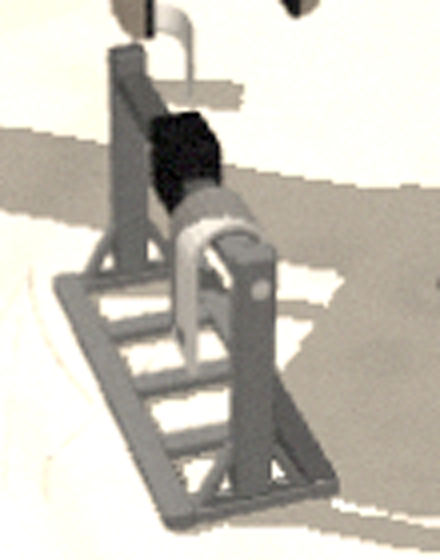

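View pics/top5.png

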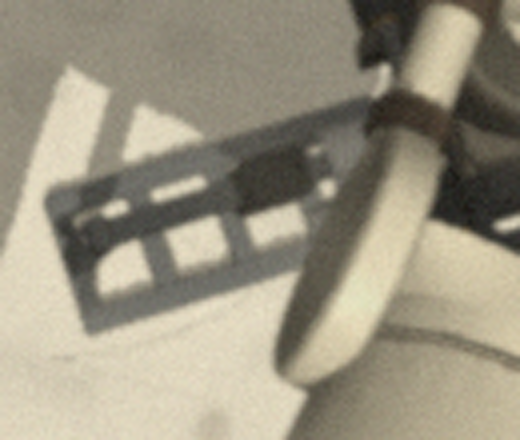

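The U-bend hangs astride the -y side of the bar. Its bend is at crop (215,215), its near leg end at (192,370), and the rack has not shifted. Next I'll go to the grip block.

Run:
```python
from h import *
p=np.array([.5775,-.0893])
bot.goto((*p,.22),down(18))
bot.line_to((*p,.155),max_speed=.12)
c=cam("side");x,y,w,h=(285,190,110,110);pickle.dump(c,open("c6side.pkl","wb"))
cv2.imwrite("pics/side6.png",cv2.resize(cv2.convertScaleAbs(c["pixels"][y:y+h,x:x+w],alpha=1.5),None,fx=5,fy=5,interpolation=cv2.INTER_CUBIC))
print(bot.current_clock(),bot.current_ee_pos(),bot.current_opening()*92)
```

```text
15.6167 [ 0.57826042 -0.08977942  0.15611504] 56.73827303959781
```

View pics/side6.png

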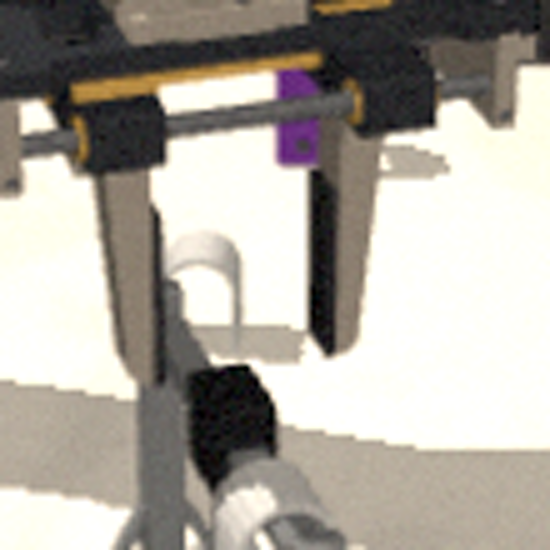

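The fingertips, at (160,385) and (315,350), straddle the block, whose top is centred near (230,395). They are about 2–3 mm off in x, so I'll shift by -2 mm, then lower, grip and lift slightly.

Run:
```python
from h import *
p=np.array([.5755,-.0893])
bot.line_to((*p,.102),max_speed=.1);bot.hold(.1);print(np.round(bot.current_contact_force(),2),bot.current_ee_pos())
bot.set_gripper(0,25);print(bot.current_opening()*92,np.round(bot.current_contact_force(),2))
bot.set_gripper(0,55);bot.hold(.1);print(bot.current_opening()*92,np.round(bot.current_contact_force(),2))
bot.line_to((*p,.117),max_speed=.04);bot.hold(.2)
print(np.round(bot.current_contact_force(),2),np.round(bot.current_ft_torque(),3),bot.current_ee_pos(),bot.current_opening()*92)
c=cam("side");x,y,w,h=(275,190,120,190)
cv2.imwrite("pics/side7.png",cv2.resize(cv2.convertScaleAbs(c["pixels"][y:y+h,x:x+w],alpha=1.5),None,fx=3.1,fy=3.1,interpolation=cv2.INTER_CUBIC))
print(bot.current_clock())
```

```text
[ 0.15 -0.72  0.02] [ 0.57629334 -0.08958038  0.10305826]
23.69272149055759 [1.14 0.32 0.02]
23.724191914974046 [2.43 2.24 0.88]
[ 0.2  -0.23 -6.92] [ 0.008 -0.102 -0.045] [ 0.5752146  -0.08922466  0.11664486] 23.456188413307395
18.0917
```

View pics/side7.png

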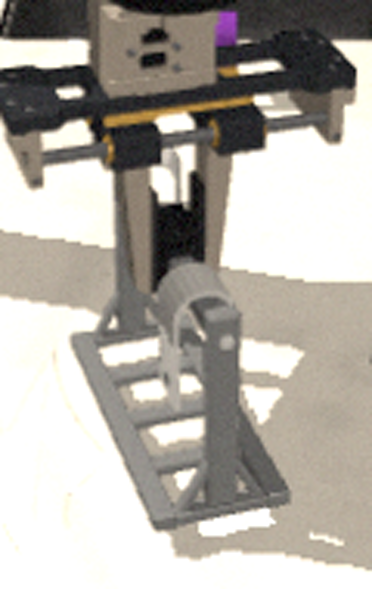

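The rack is off the table and level, with the U-bend still astride. Lifting to 10 cm.

Run:
```python
from h import *
p=np.array([.5755,-.0893])
bot.line_to((*p,.203),max_speed=.06);bot.hold(.6)
for i in range(2):
    print(np.round(bot.current_contact_force(),2),np.round(bot.current_ft_torque(),3),bot.current_ee_pos(),bot.current_tool_rot()-down(18),bot.current_opening()*92);bot.hold(.3)
c=cam("side");pickle.dump(c,open("c8.pkl","wb"));x,y,w,h=(265,130,140,210)
cv2.imwrite("pics/side8.png",cv2.resize(cv2.convertScaleAbs(c["pixels"][y:y+h,x:x+w],alpha=1.5),None,fx=2.8,fy=2.8,interpolation=cv2.INTER_CUBIC))
c=cam("top");cv2.imwrite("pics/top8.png",c["pixels"])
print(bot.current_clock())
```

```text
[-0.31 -0.67 -7.22] [-0.009 -0.124  0.04 ] [ 0.57549517 -0.08931052  0.20298535] [-6.20581399e+00 -9.82884794e-01  1.51459048e-05] 23.67490439250469
[ 0.88  0.62 -6.68] [ 0.018 -0.072  0.024] [ 0.57550656 -0.08929886  0.20300145] [-2.62998758e-05  1.87201144e-05  4.74312075e-05] 23.981587552396633
20.975
```

View pics/side8.png

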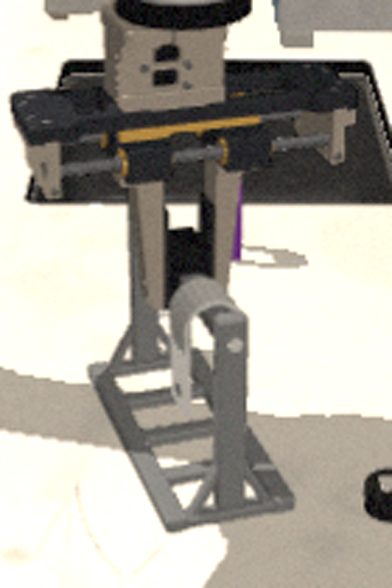

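View pics/top8.png

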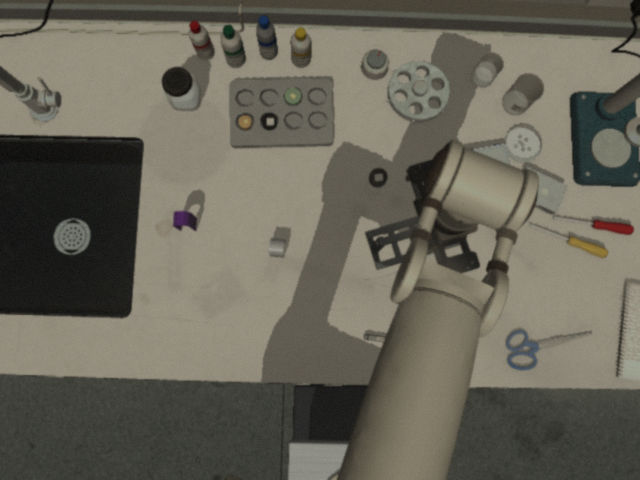

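The rack is held up with the U-bend astride the bar. I'll check that it is level using the foot corners at crop (172,528), (293,505) and (92,375).

Run:
```python
from h import *
c=pickle.load(open("c8.pkl","rb"));S,T=pickle.load(open("c.pkl","rb"))
yaw=np.radians(18);R=np.array([[np.cos(yaw),-np.sin(yaw),0],[np.sin(yaw),np.cos(yaw),0],[0,0,1]])
rc=np.array([.5755,-.0893,0])-R@[0,-.0045,0]
M=np.array([[-.04,-.095,0],[.04,-.095,0],[-.04,.095,0.01]])
for dz in(.09,.1,.11):print(dz,((proj(c,(R@M.T).T+rc+[0,0,dz])-[265,130]+.5)*2.8-.5).round(0).tolist())
for d in(-5,5):
    t=np.radians(d);X=np.array([[1,0,0],[0,np.cos(t),-np.sin(t)],[0,np.sin(t),np.cos(t)]])
    print("tilt",d,((proj(c,(R@(X@(M-[0,0,.122]).T+np.array([[0],[0],[.122]]))).T+rc+[0,0,.1])-[265,130]+.5)*2.8-.5).round(0).tolist())
# bystanders moved?
a=bot.read_camera("top")["pixels"].astype(int)
d=np.abs(a-T["pixels"].astype(int)).max(2)
for n,(x,y,r) in dict(short=(278,245,7),purple=(184,220,8),mount=(378,177,10)).items():print(n,d[y-r:y+r,x-r:x+r].mean())
```

```text
0.09 [[166.0, 549.0], [295.0, 525.0], [87.0, 376.0]]
0.1 [[166.0, 535.0], [295.0, 511.0], [87.0, 363.0]]
0.11 [[166.0, 521.0], [296.0, 497.0], [86.0, 350.0]]
tilt -5 [[171.0, 533.0], [302.0, 509.0], [91.0, 380.0]]
tilt 5 [[161.0, 535.0], [289.0, 511.0], [83.0, 346.0]]
short 7.760204081632653
purple 6.12890625
mount 20.265
```

Run:
```python
from h import *
c=pickle.load(open("c8.pkl","rb"));S,T=pickle.load(open("c.pkl","rb"))
g=lambda im,x,y,w,h:cv2.resize(cv2.convertScaleAbs(im["pixels"][y:y+h,x:x+w],alpha=1.7),None,fx=4,fy=4,interpolation=cv2.INTER_CUBIC)
cv2.imwrite("pics/cmp.png",np.hstack([g(S,285,240,95,135),g(c,285,190,95,135)]))
yaw=np.radians(18);R=np.array([[np.cos(yaw),-np.sin(yaw),0],[np.sin(yaw),np.cos(yaw),0],[0,0,1]])
M=np.array([[-.04,-.095,0],[.04,-.095,0],[-.04,.095,0.01],[.009,-.095,.135],[-.009,.095,.135]])
print(((proj(S,(R@M.T).T+[.5765,-.085,0])-[285,240]+.5)*4-.5).round(0).tolist())
rc=np.array([.5755,-.0893,0])-R@[0,-.0045,0]
print(((proj(c,(R@M.T).T+rc+[0,0,.1])-[285,190]+.5)*4-.5+[380,0]).round(0).tolist())
```

```text
[[165.0, 513.0], [340.0, 475.0], [56.0, 252.0], [279.0, 233.0], [110.0, 24.0]]
[[537.0, 525.0], [722.0, 490.0], [424.0, 279.0], [657.0, 214.0], [480.0, 30.0]]
```

View pics/cmp.png

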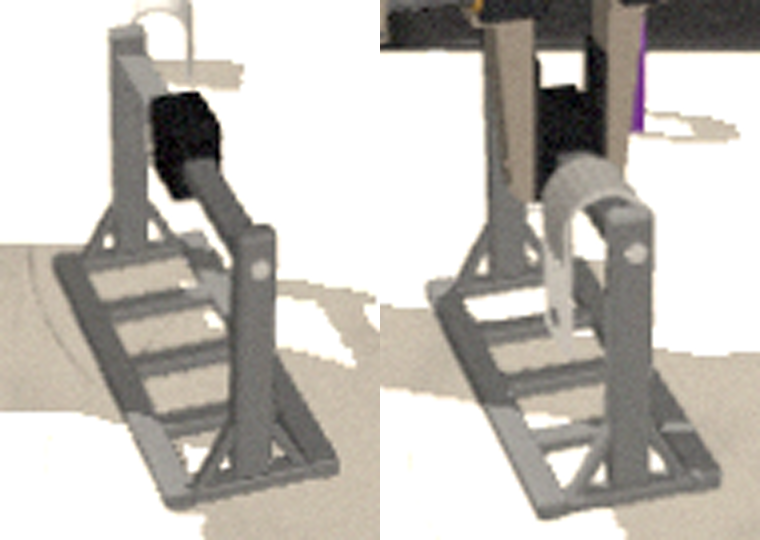

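Run:
```python
from h import *
print(np.abs(bot.current_joint_vel()).max(),bot.current_opening()*92,bot.current_ee_pos(),bot.current_clock())
bot.job_done()
```

```text
0.0013242798478594452 23.559153197157517 [ 0.57551225 -0.08932266  0.20299598] 21.025
the job is handed in; nothing more can be done
```

I hung the tall grey U-bend astride the bar on the rack's -y side and let go of it. I then gripped the rack by its block at 55 N, lifted it about 10 cm, and handed the job in at 21 s while still holding it.

**Last checks**
- **Hanging:** the last side picture shows the U-bend still on the bar.
- **Grip and steadiness:** the jaws hold the block at 23.6 mm, against its 24 mm width. The arm was still, with joint speeds around 0.001 rad/s.
- **Height:** the tool was 100 mm above where it gripped the block.
- **Load:** the wrist reads about 7 N downward, against roughly 5.3 N expected from the stated masses. I put the difference down to sensor noise, because the reading wanders by about 1 N.
- **Level:** the foot corners suggest a tilt of about 1°, which is within what I can measure from the picture.
- **Bystanders:** the short and purple U-bends look unchanged in the top view. The mount's patch differed more (a mean of 20 against 6–8). It looks to be in the same place at (378,177), and I put the difference down to the arm's shadow, but I did not measure that separately. The arm partly hides the pen, so I could not check it in full, but nothing went near it.

The two cameras disagreed by about 2–4 mm on the rack's position. I shifted the gripper by 2 mm before taking hold of the block.

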